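Draw the spare pitch comb out from under the gauge case flap and show it to the mirror

TASK

Lift the blue flap of the gauge case, which has a yellow pull tab, until it stands open about upright, then draw the pitch comb with the green grip up out of its slot, leaving the worn red-gripped comb in the case. Present the green-gripped comb to the inspection mirror: upright, teeth down over the middle of the mirror, about 50 mm clear above its face, with the plate's length in line with the mirror's handle, the flap still open, the mirror never touched and the green lift sub and yellow caps left alone. Finish while still holding the comb there in the gripper; do not set it down or let go.

Things in the scene. Friction and masses are not known exactly. Their poses are not given: they have to be found in the camera images.
- case: Fixed grey open-topped steel gauge case, 130 (x) x 190 (y) x 82 mm high, walls 5 mm, floor 5 mm thick. Origin: centre of its underside; its -x side faces the robot, z up. Black ribs up to 39 mm above the table form two slots 11 mm wide (y) and 52 mm long (x), both at case x = -15 mm, one at case y = +36 mm, one at y = -36 mm; a comb stands on the case floor in each. Above the ribs the inside is free: 120 x 180 mm
- flap (a joint): Opening angle of the case's blue flap in rad: 0 shut (lying on the rim, both combs hidden), 1.57 upright, 1.9 the stop. It starts shut or up to 0.15 open. Hinge along the case's y axis at the far (+x) rim. A stiff friction hinge: the flap stays at whatever angle it is left; about 2.5 N at the tab moves it
- flap_tab (a point): Point to grip on the yellow tab in the middle of the flap's free (-x) edge: tab 18 mm wide (case y) and 8 mm thick, sticking out 42 mm beyond the flap's edge; this point is mid-thickness, 26 mm beyond the edge, 156 mm from the hinge line. Pinched across its width from above, the tab can turn between the finger pads as the flap swings. Flap panel 130 x 190 x 5 mm
- flap_hinge (a point): Middle of the flap's hinge line, on the far (+x) rim of the case, 82 mm above the table; fixed to the case (its axes are the case's axes)
- spare_comb_center (a point): Half-way up the wanted comb (the one with the green grip). Chrome plate 50 mm long (its x) x 8 mm thick (its y) x 47 mm high, teeth on its lower edge; on top a green grip block 30 (x) x 14 (y) x 25 mm high; 72 mm high in all, so the lower edge is 36 mm below this point. 0.10 to 0.21 kg. At the start it stands upright in either of the two slots, its axes as the case's
- spare_comb_grip (a point): Centre of the green grip block, 23.5 mm above spare_comb_center; take it across its 14 mm thickness (y)
- spare_comb: The same green-gripped comb; origin at the middle of its lower edge
- worn_comb_center (a point): Half-way up the worn comb, alike in shape and size but with a red grip, in the other slot; it stays there
- mirror: Fixed round stainless inspection mirror lying face up: black housing 110 mm across, mirror face 100 mm across, 16 mm above the table; flat black handle 16 mm wide running 80 mm outwards along its -x axis. Origin: centre of the underside, z up
- lift_sub_mid (a point): Green painted lift sub stub standing upright, 74 mm across, 110 mm high; point half-way up. Leave it alone
- cap_near_mid (a point): Yellow plastic thread cap, 60 mm across, 36 mm high, nearer the robot; point half-way up. Leave it alone
- cap_far_mid (a point): Yellow plastic thread cap, 60 mm across, 36 mm high, beyond the case and mirror; point half-way up. Leave it alone
Mind the look-alikes: they are no part of the job. Of the things like the mirror, leave any that is brown or turquoise; of the rest the smaller one is meant.

How it is judged:
On the way, in this order (a step that is already met when the one before it is completed fails the run):
1. the flap is lifted open (over 1.2 rad) (value of joint flap above 1.2 rad), for 0.2 s.
2. the green-gripped comb is drawn up clear of the case in the fingers (z of spare_comb_center in the frame of case above 0.123 m and contact force between spare_comb and the fingers above 1 N and value of joint flap above 1.2 rad), for 0.1 s.
At the end, for the whole second after the job is handed in: Comb held still in the fingers, upright within 0.2 rad, within 25 mm of the mirror centre seen from above, lower edge 20-90 mm above its face, length within 0.2 rad of the handle line; flap over 1.2 rad; worn comb within 15 mm, lift sub and caps within 20 mm of their starts (horizontal distance between spare_comb_center and mirror below 0.025 m and z of spare_comb_center in the frame of mirror between 0.072 and 0.142 m and angle between spare_comb's own z axis and vertical below 0.2 rad and angle between the x axis of spare_comb and the x axis of mirror, either way round below 0.2 rad and contact force between spare_comb and the fingers above 1 N and linear speed of spare_comb below 0.03 m/s and angular speed of spare_comb below 0.3 rad/s and contact force between spare_comb and mirror below 0.1 N and value of joint flap above 1.2 rad and distance of worn_comb_center from where it was at the start of the episode below 0.015 m and distance of each of lift_sub_mid, cap_near_mid, cap_far_mid from where it was at the start of the episode below 0.02 m); the arm keeps its last pose, push and grip.
It fails at once if the lift sub is disturbed (over 20 mm) (distance of lift_sub_mid from where it was at the start of the episode above 0.02 m).
It fails at once if the near thread cap is disturbed (over 20 mm) (distance of cap_near_mid from where it was at the start of the episode above 0.02 m).
It fails at once if the far thread cap is disturbed (over 20 mm) (distance of cap_far_mid from where it was at the start of the episode above 0.02 m).
It fails at once if the worn comb is pulled (over 15 mm) (distance of worn_comb_center from where it was at the start of the episode above 0.015 m).
It fails at once if the comb or the robot touches the mirror (contact force between any of spare_comb, the arm, the fingers and mirror above 1 N).
It also fails if it takes over 56 s, if anything falls off the work surface, if the arm or the gripper's body presses on something with over 40 N, if the wrist force passes 120 N, or if a joint passes its speed limit or range.

ROBOT

A 7-joint arm with a two-finger parallel gripper is mounted at the origin on the work surface. World frame = base frame: x ahead of the robot, y to its left, z up, the work surface at z = 0. Lengths are in m, angles in rad, forces in N, time in s.
With the tool pointing down it reaches from about 0.4 to 0.85 m from the base axis. Payload 10.4 kg.
Tool frame: the origin (TCP) lies on the centre line of the jaws, within the pads' length; the fingertips stand r.tip_extent ahead of it and the grasp point (between the pads) lies 3 mm ahead of it (r.tip_extent is the distance from the TCP to the fingertips, in m); z points along the fingers, y is the direction in which the jaws open and shut (so a half turn about z gives the same grasp; the last joint's range is limited). The gripper opens to 87 mm and grips with 3 to 60 N. Pads are 19 mm wide; open, the fingers measure 117 mm over their backs; the gripper's body (75 mm by 190 mm) begins 51 mm behind the grasp point.
Start: joints at [1.153, 0.332, -0.065, 1.46, 0.022, 1.35, -0.088], TCP at [0.24, -0.577, 0.245] pointing down, gripper open.
Joint ranges: [-2.6, 2.6], [-0.5, 2.12], [-1.47, 1.34], [0.16, 2.42], [-1.27, 4.41], [0.06, 2.06], [-2.6, 2.6]. Speed limits (rad/s): [2.22, 2.22, 2.79, 2.79, 3.14, 3.14, 3.14].

INTERFACE

Orientations are given as a unit quaternion [x, y, z, w].
In Python, from bench import r gives the robot as it stands. The module is installed in compiled form; this text tells all that it offers.
- The arm moves only by the shell command python3 -m jog 'ROWS' [FORCE]. ROWS is JSON, a list of rows, each a list of 5 numbers: the shift along the tool's x, y, z in cm, then the turn about the tool's z in rad, then the closure, from 0 (fully open) to 1 (shut). A call has exactly 10 rows; each row shifts and turns the pose as measured when the row begins, along the tool's axes as they then stand; what a row does not reach is not made up. A row lasts 1/10 s, in which the tool goes at most 50 mm and 8.59 degrees, less where a joint would pass 70% of its speed; a pose out of reach is approached as far as the arm can. A call with a gripper value outside its range is refused whole. The fingers move at their own pace and stop on an object; FORCE is the grip in N (left out, the last holds). Time passes only in rows, so rows that do not move let the fingers close, or fill a call up. It gives the time, the measured TCP pose, the force and the opening at its end, in the units of the state.
- r.read_state(): the state, without advancing time (a new reading comes with each control period).
- r.camera(name): name is "scene" or "top"; returns a dict with "pixels" (384x512x3 uint8, red, green, blue), "fx", "fy", "cx", "cy" (pixels), "camera_from_world" (4x4, takes a point from world to camera coordinates). Camera axes: x right, y up, looking along -z (the intrinsics and any distortion apply to the point x, -y, -z); pixel columns grow to the right and rows downward; lengths in m; the calibration is good to about 2 mm. A picture is of the moment at which its call begins. There is no depth.
- r.close_job(): hands the job in, once; it reports no verdict.
The state is a dict: "time": time; "joint_positions": joint angles; "joint_vel": joint speeds; "joint_torque": joint torques, N m; "ee_pos": TCP position; "eef_rot": TCP orientation; "ft_force": force on the tool from outside, world axes, zero at the start; "torque": the same for the moment, N m; "width": finger opening in m.
Only numpy, scipy, OpenCV 4.12 (cv2) and the standard library are available. Lean on these libraries where they do the work, as an engineer would, in place of code of your own. Each camera call takes 0.05 s, during which the arm holds its last target. There are 200 camera calls.

## Working session

There is one attempt and no reset: what is moved stays moved. The work goes in short steps, Python scripts to look and compute and a shell command to move; the robot and the scene stay as the last step left them, time stands still between calls to the robot, and variables do not carry over. Pictures are saved under pics/ and viewed, about 8 in all and at most 12, crops included, and the job is handed in when it is done.

```bash
mkdir -p pics; cat > h.py <<'E'
import numpy as np, cv2
from bench import r
def snap(n,fn=None):
    c=r.camera(n)
    if fn: cv2.imwrite('pics/'+fn,cv2.cvtColor(c['pixels'],cv2.COLOR_RGB2BGR))
    return c
def ray(c,u,v):
    M=np.array(c['camera_from_world']);R=M[:3,:3];t=M[:3,3]
    d=np.array([(u-c['cx'])/c['fx'],-(v-c['cy'])/c['fy'],-1.0])
    return -R.T@t, R.T@d
def onz(c,u,v,z):
    o,d=ray(c,u,v); return o+d*(z-o[2])/d[2]
def proj(c,p):
    M=np.array(c['camera_from_world']);q=M[:3,:3]@np.array(p)+M[:3,3]
    return c['cx']+c['fx']*q[0]/-q[2], c['cy']-c['fy']*q[1]/-q[2]
E
python3 - <<'E'
from h import *
a=snap('top','t0.png');b=snap('scene','s0.png')
for c in(a,b):
    print([k for k in c], c['fx'],c['cx'],c['cy'],np.round(c['camera_from_world'],3).tolist())
print(r.read_state(),r.tip_extent)
E
```

```text
['pixels', 'fx', 'fy', 'cx', 'cy', 'camera_from_world'] 404.2272448726578 252.75578925388933 196.0101938269778 [[0.03, -0.999, -0.014, -0.1], [0.985, 0.027, 0.169, -0.538], [-0.169, -0.019, 0.986, -0.931], [0.0, 0.0, 0.0, 1.0]]
['pixels', 'fx', 'fy', 'cx', 'cy', 'camera_from_world'] 422.1869334898923 250.93718415816923 188.47327057492953 [[-0.099, 0.995, -0.001, 0.124], [-0.769, -0.076, 0.635, 0.357], [0.632, 0.064, 0.772, -1.576], [0.0, 0.0, 0.0, 1.0]]
{'time': 0.1, 'joint_positions': array([ 1.15338827,  0.33283323, -0.06468856,  1.46086292,  0.02157855,
        1.34991572, -0.08848983]), 'joint_vel': array([ 0.00030275, -0.00200162,  0.00032138, -0.00045662,  0.00056887,
        0.00196476, -0.0015036 ]), 'joint_torque': array([ 2.24364710e-03, -6.24543428e+01,  2.50625907e-02, -3.90718925e+01,
       -6.14538020e-02,  3.66412173e-02,  9.47425178e-05]), 'ee_pos': array([ 0.24026561, -0.57661749,  0.24381545]), 'eef_rot': array([ 9.80577428e-01,  1.96131252e-01, -1.50995736e-04, -6.44997956e-04]), 'ft_force': array([-0.54185515,  0.89866546, -0.25174942]), 'torque': array([ 0.02993911,  0.00940047, -0.01093242]), 'width': 0.08698447336931374} 0.022
```

View pics/t0.png

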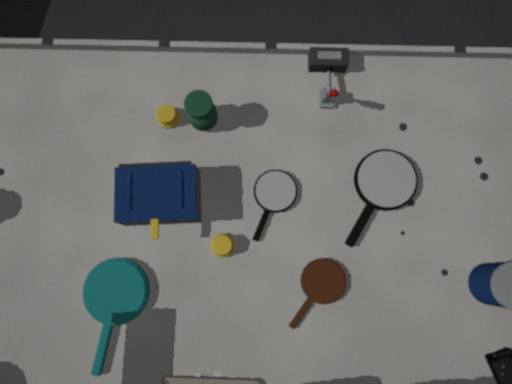

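View pics/s0.png

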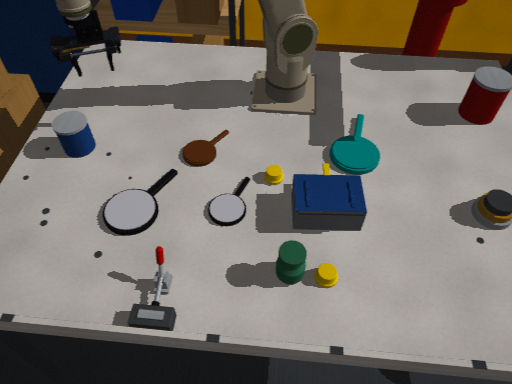

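The top view shows the blue flap at about (156,194) with its tab at (155,228). The small mirror is at (275,190), its handle running to (260,238), and the lift sub is at (201,110). The caps are at (222,245) and (167,116). The big pan, brown and turquoise items are decoys. Next I measure positions.

```bash
cat > m.py <<'E'
from h import *
def comps(m,amin=20):
    n,l,s,c=cv2.connectedComponentsWithStats(m.astype(np.uint8)*255)
    return [(l==i,s[i],c[i]) for i in range(1,n) if s[i][4]>=amin]
for n in('top','scene'):
    c=snap(n); hsv=cv2.cvtColor(c['pixels'],cv2.COLOR_RGB2HSV); H,S,V=[hsv[...,i].astype(int) for i in range(3)]
    print(n)
    for name,m,z in(('yellow',(H>20)&(H<32)&(S>150)&(V>90),.036),('blue',(H>105)&(H<125)&(S>150)&(V>35),.085),('green',(H>65)&(H<85)&(S>100)&(V>30),.11)):
        for k,s,ce in comps(m):
            x,y,w,h_,a=s
            if n=='scene' and y<100: continue
            cn=cv2.findContours(k.astype(np.uint8),0,2)[0][0]
            box=cv2.boxPoints(cv2.minAreaRect(cn))
            print(name,a,ce.round(1),onz(c,*ce,z).round(3),'box',[onz(c,*p,z)[:2].round(3).tolist() for p in box])
    roi=(slice(150,250),slice(240,305)) if n=='top' else (slice(170,230),slice(200,255))
    k=np.zeros(H.shape,bool); k[roi]=True
    face=(V>110)&(S<40)
    dark=k&(V<60)
    for nm,m,z in(('dark',dark,.012),):
        for kk,s,ce in comps(m,80):
            print(nm,s,ce.round(1))
            pts=np.array([onz(c,u,v,z)[:2] for v,u in np.argwhere(kk)])
            np.save('/tmp/d_%s.npy'%n,pts)
            far=pts[np.argsort(((pts-np.median(pts,0))**2).sum(1))]
            print(pts.min(0),pts.max(0))
            # fill contour: ring part = circle
            cn=max(cv2.findContours(kk.astype(np.uint8),0,2)[0],key=cv2.contourArea)
            f=cv2.drawContours(np.zeros(H.shape,np.uint8),[cn],-1,1,-1)
            op=cv2.morphologyEx(f,cv2.MORPH_OPEN,np.ones((15,15)))
            hd=cv2.morphologyEx((f-cv2.dilate(op,np.ones((5,5)))*f),cv2.MORPH_OPEN,np.ones((2,2)))
            P=lambda g:np.array([onz(c,u,v,z)[:2] for v,u in np.argwhere(g)])
            pc=P(op);ph=P(hd)
            v=np.linalg.svd(ph-ph.mean(0))[2][0]; d=pc.mean(0)-ph.mean(0)
            print('mirror',pc.mean(0).round(4),'size',np.ptp(pc,0).round(3),'handle ang',np.arctan2(*v[::-1]),'ctr ang',np.arctan2(d[1],d[0]),len(ph))
E
python3 m.py
```

```text
top
yellow 288 [166.  115.3] [0.743 0.141 0.036] box [[0.767, 0.163], [0.768, 0.119], [0.715, 0.116], [0.714, 0.159]]
yellow 112 [154.4 228.2] [0.457 0.15  0.036] box [[0.476, 0.16], [0.477, 0.143], [0.436, 0.14], [0.435, 0.157]]
yellow 356 [222. 245.] [ 0.421 -0.015  0.036] box [[0.444, 0.01], [0.445, -0.038], [0.398, -0.04], [0.397, 0.008]]
blue 4200 [155.1 192.7] [0.535 0.141 0.085] box [[0.592, 0.245], [0.605, 0.055], [0.479, 0.043], [0.466, 0.229]]
blue 706 [482.2 283. ] [ 0.352 -0.6    0.085] box [[0.393, -0.575], [0.394, -0.635], [0.308, -0.629], [0.306, -0.57]]
green 828 [200.5 109.7] [0.731 0.042 0.11 ] box [[0.766, 0.086], [0.786, 0.027], [0.695, -0.002], [0.676, 0.056]]
dark [253 185  45  56 260] [267.5 218.5]
[ 0.43668886 -0.19466208] [ 0.57675692 -0.08819608]m.py:33: RuntimeWarning: Mean of empty slice.
  v=np.linalg.svd(ph-ph.mean(0))[2][0]; d=pc.mean(0)-ph.mean(0)
  ret = ret.dtype.type(ret / rcount)
m.py:34: RuntimeWarning: Mean of empty slice.
  print('mirror',pc.mean(0).round(4),'size',np.ptp(pc,0).round(3),'handle ang',np.arctan2(*v[::-1]),'ctr ang',np.arctan2(d[1],d[0]),len(ph))
Traceback (most recent call last):
  File "m.py", line 34, in <module>
    print('mirror',pc.mean(0).round(4),'size',np.ptp(pc,0).round(3),'handle ang',np.arctan2(*v[::-1]),'ctr ang',np.arctan2(d[1],d[0]),len(ph))
                                              ~~~~~~^^^^^^
ValueError: zero-size array to reduction operation maximum which has no identity
```

```bash
cat > m2.py <<'E'
from h import *
def comp_at(m,u,v):
    n,l,s,c=cv2.connectedComponentsWithStats(m.astype(np.uint8)); i=l[v,u]; return (l==i).astype(np.uint8),c[i],s[i]
def tri(rs):
    A=np.zeros((3,3));b=np.zeros(3)
    for o,d in rs:
        d=d/np.linalg.norm(d);P=np.eye(3)-np.outer(d,d);A+=P;b+=P@o
    p=np.linalg.solve(A,b); return p,[np.linalg.norm(np.cross(p-o,d/np.linalg.norm(d))) for o,d in rs]
C={};tabs=[];quads={}
for n,fu,hdl,tab,bl in(('top',(275,190),lambda u,v:(v>211)&(v<245)&(u>248)&(u<272),(154,228),(155,193)),('scene',(227,208),lambda u,v:(v>170)&(v<194)&(u>228)&(u<256),(326,168),(328,192))):
    c=snap(n);C[n]=c;hsv=cv2.cvtColor(c['pixels'],cv2.COLOR_RGB2HSV).astype(int);H,S,V=hsv[...,0],hsv[...,1],hsv[...,2]
    m,ce,s=comp_at(V>75,*fu); print(n,'face',s,ce)
    p=np.array([onz(c,u,v,.016)[:2] for v,u in np.argwhere(m)]);print(' face ctr',p.mean(0).round(4),np.ptp(p,0).round(3))
    vv,uu=np.mgrid[:384,:512]; k=(V<60)&hdl(uu,vv)
    q=np.array([onz(c,u,v,.01)[:2] for v,u in np.argwhere(k)]); d=p.mean(0)-q.mean(0); w=np.linalg.svd(q-q.mean(0))[2][0]
    print(' handle',len(q),q.mean(0).round(3),'ang',np.arctan2(d[1],d[0]).round(3),np.arctan(w[1]/w[0]).round(3))
    m,ce,s=comp_at((H>20)&(H<32)&(S>130)&(V>70),*tab); print(' tab',s,ce); tabs.append(ray(c,*ce))
    m,ce,s=comp_at((H>105)&(H<125)&(S>130)&(V>(35)),*bl); hull=cv2.convexHull(cv2.findContours(m,0,2)[0][0])
    for e in np.arange(2,15,.5):
        a=cv2.approxPolyDP(hull,e,True)[:,0]
        if len(a)<=4:break
    quads[n]=a;print(' quad',a.tolist(),'area',s)
print('tab',tri(tabs))
E
python3 m2.py
python3 - <<'E'
import cv2
a=cv2.imread('pics/t0.png')[150:250,100:210];b=cv2.imread('pics/s0.png')[155:240,270:380]
o=[cv2.resize(i,(400,360),interpolation=cv2.INTER_CUBIC) for i in(a,b)]
cv2.imwrite('pics/c0.png',cv2.hconcat(o))
E
```

```text
top face [     0     37    512    347 165671] [252.32412432 211.63761914]
 face ctr [ 0.516  -0.0823] [0.872 1.36 ]
 handle 172 [ 0.473 -0.107] ang 0.527 -0.381
 tab [150 219   9  19 126] [154.37301587 227.42857143]
 quad [[194, 165], [194, 218], [115, 220], [116, 169]] area [ 115  164   81   58 4312]
scene face [     0      0    512    376 149641] [273.72206147 193.5725904 ]
 face ctr [ 0.4218 -0.0062] [1.748 1.909]
 handle 101 [ 0.471 -0.105] ang 2.036 -0.384
 tab [323 163   7  13  81] [326.13580247 168.81481481]
 quad [[294, 175], [359, 176], [366, 212], [296, 211]] area [ 294  174   73   39 2509]
tab (array([0.45355662, 0.13630796, 0.09152209]), [np.float64(0.0006796895018124637), np.float64(0.0006796895018125107)])
```

View pics/c0.png

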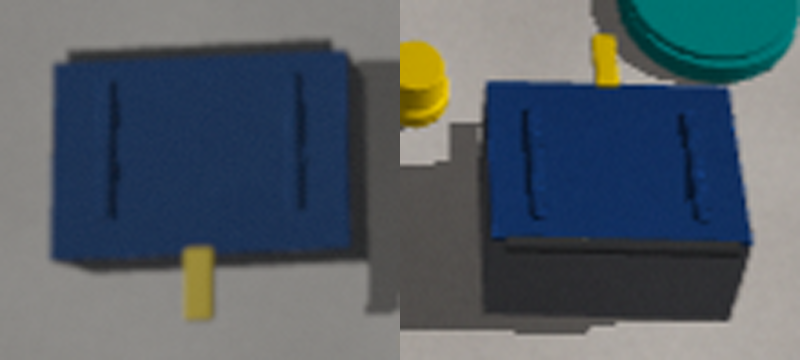

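```bash
python3 - <<'E'
from h import *
import re
exec(re.search(r'def tri.*?return p.*?\n',open('m2.py').read(),re.S).group())
a=snap('top');b=snap('scene')
L={'far+y':((115.1,167.5),(366.2,212.1)),'far-y':((195.1,164.4),(294.7,211.2)),'near-y':((195.4,218.3),(294.2,174.4)),'near+y':((114.3,222.2),(360.1,175.5)),'tab':((154.4,227.5),(326.1,168.8))}
P={}
for k,(p,q) in L.items():
    P[k],e=tri([ray(a,*p),ray(b,*q)]);print(k,P[k].round(4),np.round(e,4))
print('yaw',np.arctan2(*( (P['far+y']+P['near+y']-P['far-y']-P['near-y'])[:2]*[-1,1])),np.arctan2(*(P['far+y']+P['far-y']-P['near-y']-P['near+y'])[[1,0]]))
h=(P['far+y']+P['far-y'])/2;n=(P['near+y']+P['near-y'])/2;print('mid far',h,'mid near',n,'len',np.linalg.norm(h-n))
for c,box in((a,(245,160,310,220)),(b,(205,185,250,230))):
    x0,y0,x1,y1=box
    V=c['pixels'].max(2)[y0:y1,x0:x1]
    m=(V<75).astype(np.uint8)
    cn=max(cv2.findContours(m,cv2.RETR_CCOMP,cv2.CHAIN_APPROX_NONE)[0],key=lambda k:cv2.contourArea(k))
    H=np.zeros_like(m);cv2.drawContours(H,[cn],-1,1,-1)
    hole=cv2.morphologyEx((H==1)&(m==0) and 0 if False else ((H==1)&(m==0)).astype(np.uint8),cv2.MORPH_OPEN,np.ones((3,3)))
    p=np.array([onz(c,u+x0,v+y0,.016)[:2] for v,u in np.argwhere(hole)])
    if len(p): print('face',len(p),((p.max(0)+p.min(0))/2).round(4),p.mean(0).round(4),np.ptp(p,0).round(3))
    else: print('none',V[::6,::6])
E
```

```text
far+y [0.5926 0.2409 0.0848] [0.0007 0.0007]
far-y [0.6058 0.0527 0.0818] [0.0003 0.0003]
near-y [0.4777 0.0457 0.0845] [0.0013 0.0013]
near+y [0.4635 0.2325 0.0842] [0.0015 0.0015]
tab [0.4534 0.1362 0.0914] [0.0007 0.0007]
yaw 0.07294287850976253 0.05994173442610736
mid far [0.59916956 0.14679371 0.08329929] mid near [0.47063718 0.13908002 0.08438742] len 0.12876823722711714
none [[135 136 136 137 138 139 139 139 141 141 143]
 [134 135 138 137 137 139 140 141 141 141 141]
 [135 135 136 118 121 135 120  75 131 140 141]
 [136 135  99 137 137 138 138 137  64 135 140]
 [136 136 128 137 137 137 137 137 132  83 138]
 [139 138 137 136 136 136 138 136 138  82 139]
 [135 136 131 138 138 137 138 138 135  82 139]
 [135 133  66 138 137 137 137 137  43  99 137]
 [135 136 137  57 130 138 130  43 120 139 138]
 [138 139 135  45  61 136 140 141 141 139 138]]
none [[167 172 173 175 172 170  16 155]
 [172 168 169 170 171  64  19 169]
 [170 171 161 162 162 161 164 168]
 [169 132 162 161 162 162 162 163]
 [ 85 161 162 161 162 161 162 163]
 [ 84  39 161 161 162 161 109 165]
 [175  88  15 131 131  17 166 166]
 [174 172 173 171 170 168 167 163]]
```

```bash
cat > d.py <<'E'
# usage: python3 d.py x y z yaw  -> remaining shift in tool axes (cm) and turn
import sys
from h import *
from scipy.spatial.transform import Rotation as R
s=r.read_state();M=R.from_quat(s['eef_rot']).as_matrix();a=[float(x) for x in sys.argv[1:]]
yaw=np.arctan2(M[1,0],M[0,0])
print('t',s['time'],'tcp',s['ee_pos'].round(4),'yaw',yaw.round(4),'z',M[:,2].round(3),'w',round(s['width'],4),'F',np.round(s['ft_force'],1))
if len(a)==4:
    print('tool cm',((np.array(a[:3])-s['ee_pos'])@M*100).round(2),'turn',(np.arctan2(np.sin(yaw-a[3]),np.cos(yaw-a[3]))).round(3))
E
python3 -m jog '[[3.4,-3.4,0,0,0],[3.4,-3.4,0,0,0],[3.4,-3.4,0,0,0],[3.4,-3.4,0,0,0],[3.4,-3.4,0,0,0],[3.4,-3.4,0,0,0],[3.4,-3.4,0,0,0],[3.4,-3.4,0,0,0],[3.4,-3.4,0,0,0],[3.4,-3.4,0,0.0,0]]'
python3 d.py 0.445 0.137 0.16 0.066
```

```text
time: 1.35
ee_pos: [0.4266, -0.1222, 0.2428]
eef_rot: [0.982, 0.19, -0.001, 0.002]
ft_force: [1.0, -0.5, 0.1]
width: 0.087
t 1.35 tcp [ 0.4266 -0.1222  0.2428] yaw 0.3825 z [-0.    -0.005 -1.   ] w 0.087 F [ 1.  -0.5  0.1]
tool cm [ 11.4  -23.39   8.16] turn 0.317
```

```bash
python3 - <<'E'
from h import *
i=cv2.cvtColor(cv2.imread('pics/t0.png'),cv2.COLOR_BGR2RGB);j=cv2.cvtColor(cv2.imread('pics/s0.png'),cv2.COLOR_BGR2RGB)
for n,im,(x0,y0,x1,y1) in(('top',i,(250,165,300,212)),('scene',j,(205,192,248,226))):
    c=snap(n);V=im.max(2)[y0:y1,x0:x1]
    m=(V<(118 if n=='top' else 135)).astype(np.uint8)
    cn=cv2.findContours(m,cv2.RETR_CCOMP,cv2.CHAIN_APPROX_NONE)[0]
    lab=cv2.connectedComponentsWithStats(1-m,connectivity=4)
    k=lab[1]==lab[1][(y1-y0)//2,(x1-x0)//2]
    p=np.array([onz(c,u+x0,v+y0,.016)[:2] for v,u in np.argwhere(k)])
    print(n,k.sum(),'ctr',((p.max(0)+p.min(0))/2).round(4),p.mean(0).round(4),np.ptp(p,0).round(3))
E
```

```text
top 1186 ctr [ 0.5621 -0.1394] [ 0.5614 -0.1398] [0.097 0.095]
scene 723 ctr [ 0.5615 -0.1394] [ 0.5628 -0.139 ] [0.098 0.096]
```

```bash
python3 -m jog '[[1.9,-3.9,0,0,0.3],[1.9,-3.9,0,0,0.3],[1.9,-3.9,0,0,0.3],[1.9,-3.9,0,0,0.3],[1.9,-3.9,0,0,0.3],[1.9,-3.9,0,0,0.3],[0,0,1,0.1,0.3],[0,0,2,0.1,0.3],[0,0,2,0.1,0.3],[0,0,1,0.02,0.3]]' >/dev/null
python3 d.py 0.445 0.137 0.093 0.066; python3 -c "
from h import *
c=snap('top','t1.png');im=cv2.imread('pics/t1.png')[150:270,80:240];im2=cv2.imread('pics/t1.png')
snap('scene','s1.png');b=cv2.imread('pics/s1.png')[100:230,250:410]
cv2.imwrite('pics/c1.png',cv2.hconcat([cv2.resize(im,(400,325)),cv2.resize(b,(400,325))]))"
```

```text
t 2.45 tcp [0.446  0.1527 0.1832] yaw 0.0605 z [ 0.009 -0.003 -1.   ] w 0.0609 F [-0.3 -0.3 -0. ]
tool cm [-0.28  1.53  9.03] turn -0.005
```

View pics/c1.png

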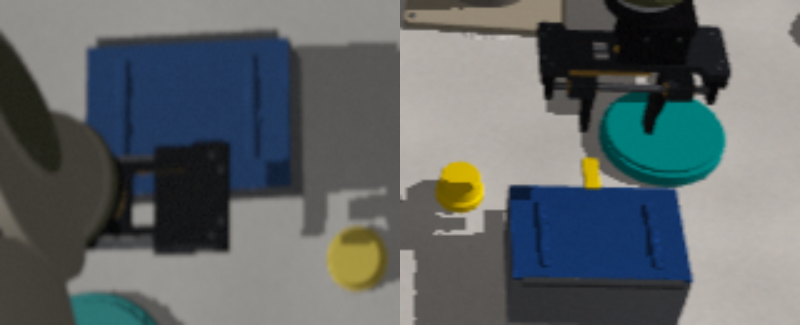

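Gripper hovers above the tab, about 15 mm too far in +y; correcting and descending.

```bash
python3 -m jog '[[0,0.8,0,0,0.3],[0,0.7,0,0,0.3],[-0.1,0.1,1.5,0,0.3],[0,0,1.5,0,0.3],[0,0,1.5,0,0.3],[0,0,1.5,0,0.3],[0,0,1.5,0,0.3],[0,0,1.2,0,0.3],[0,0,0,0,0.3],[0,0,0,0,0.3]]' >/dev/null
python3 d.py 0.445 0.137 0.096 0.066
```

```text
t 3.55 tcp [0.4526 0.1285 0.1004] yaw 0.062 z [ 0.02  -0.005 -1.   ] w 0.0607 F [-0.7  0.5 -0. ]
tool cm [-0.72 -0.9   0.42] turn -0.004
```

```bash
python3 -m jog '[[-0.6,-0.8,0.4,0,0.3],[0,0,0,0,0.3],[0,0,0,0,0.3],[0,0,0,0,1],[0,0,0,0,1],[0,0,0,0,1],[0,0,0,0,1],[0,0,0,0,1],[0,0,0,0,1],[0,0,0,0,1]]' 25 >/dev/null
python3 d.py 0.445 0.137 0.096 0.066
```

```text
t 4.55 tcp [0.4471 0.1357 0.0981] yaw 0.0615 z [ 0.023 -0.007 -1.   ] w 0.0173 F [ 0.7 -6.6  1.4]
tool cm [-0.21 -0.15  0.2 ] turn -0.005
```

```bash
python3 -m jog '[[0.21,0,-1.52,0,1],[0.36,0,-1.49,0,1],[0.5,0,-1.44,0,1],[0.64,0,-1.39,0,1],[0.78,0,-1.32,0,1],[0.91,0,-1.23,0,1],[1.03,0,-1.14,0,1],[1.13,0,-1.03,0,1],[1.23,0,-0.91,0,1],[0,0,0,0,1]]' >/dev/null
python3 d.py 0.599 0.147 0.238 0.066
python3 -c "
from bench import r;import numpy as np
p=r.read_state()['ee_pos'];x=.599-p[0];z=p[2]-.003-.082;print(np.hypot(x,z),np.arctan2(z,x))"
```

```text
t 5.55 tcp [0.5062 0.1398 0.2126] yaw 0.0646 z [ 0.002 -0.011 -1.   ] w 0.0177 F [ 1.9 -0.4 -0.8]
tool cm [ 9.31 -0.09 -2.53] turn -0.001
0.15781336108292918 0.9421953724215374
```

```bash
python3 -m jog '[[1.31,0,-0.8,0,1],[1.39,0,-0.68,0,1],[1.45,0,-0.54,0,1],[1.5,0,-0.4,0,1],[1.54,0,-0.24,0,1],[1.56,0,-0.1,0,1],[1.0,0,0,0,1],[0,0,0,0,1],[0,0,0,0,1],[0,0,0,0,1]]' >/dev/null
python3 d.py 0.599 0.147 0.238 0.066
python3 -c "
from h import *
p=r.read_state()['ee_pos'];x=.599-p[0];z=p[2]-.003-.082;print(np.hypot(x,z),np.arctan2(z,x))
snap('top','t2.png');snap('scene','s2.png')
im=cv2.imread('pics/t2.png')[80:270,60:310];b=cv2.imread('pics/s2.png')[80:270,210:460]
cv2.imwrite('pics/c2.png',cv2.hconcat([cv2.resize(im,(400,304)),cv2.resize(b,(400,304))]))"
```

```text
t 6.55 tcp [0.5999 0.1465 0.2438] yaw 0.066 z [-0.007 -0.016 -1.   ] w 0.0177 F [ 0.4 -0.9  3.1]
tool cm [-0.08 -0.06  0.58] turn -0.0
0.15880651281719863 1.576401921098901
```

View pics/c2.png

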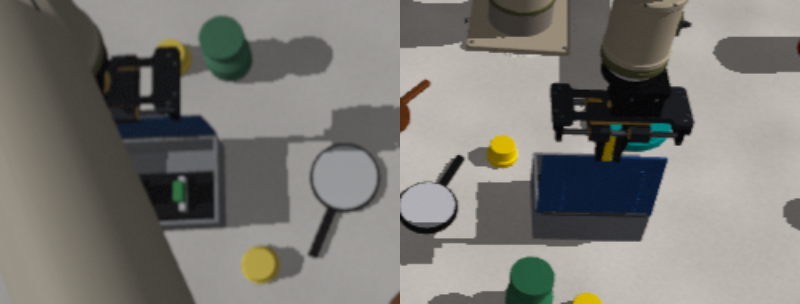

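Flap is upright; the green grip shows at about top (171,200), the −y slot. Release and rise.

```bash
python3 -m jog '[[0,0,0,0,0.5],[0,0,0,0,0.5],[0,0,0,0,0.5],[0,0,0,0,0.5],[0,0,-1,0,0.5],[0,0,-2,0,0.5],[0,0,-2,0,0.5],[0,0,-1.5,0,0.5],[0,0,0,0,0.5],[0,0,0,0,0.5]]' >/dev/null
python3 d.py 0.5215 0.1055 0.28 0.066
python3 - <<'E'
from h import *
c=snap('top');hsv=cv2.cvtColor(c['pixels'],cv2.COLOR_RGB2HSV).astype(int);H,S,V=hsv[...,0],hsv[...,1],hsv[...,2]
m=((H>45)&(H<85)&(S>100)&(V>50)).astype(np.uint8)
n,l,s,ce=cv2.connectedComponentsWithStats(m)
for i in range(1,n):
    if s[i][4]>10: print(s[i],ce[i].round(1),onz(c,*ce[i],.077).round(4))
E
```

```text
t 7.65 tcp [0.599  0.1481 0.312 ] yaw 0.0674 z [-0.009 -0.016 -1.   ] w 0.0435 F [ 0.7 -0.1 -0. ]
tool cm [-7.99  3.67  3.34] turn 0.001
[186  91  27  38 584] [198.6 108.2] [0.7475 0.0523 0.077 ]
[168 193   8  14  98] [171.3 199.4] [0.5216 0.1044 0.077 ]
```

```bash
python3 -m jog '[[-2,0,0,0,0.5],[-2,0.9,0,0,0.5],[-2,0.9,0,0,0.5],[-1.5,0.9,0,0,0.5],[-0.4,0.5,1,0,0.5],[0,0.2,3,0,0.5],[0,0,3,0,0.5],[0,0,3,0,0.5],[0,0,2,0,0.5],[0,0,0,0,0.5]]' >/dev/null
python3 d.py 0.5215 0.105 0.07 0.066
python3 - <<'E'
from h import *
snap('top','t3.png');snap('scene','s3.png')
im=cv2.imread('pics/t3.png')[80:270,60:310];b=cv2.imread('pics/s3.png')[80:270,210:460]
cv2.imwrite('pics/c3.png',cv2.hconcat([cv2.resize(im,(400,304)),cv2.resize(b,(400,304))]))
E
```

```text
t 8.7 tcp [0.514  0.1033 0.1816] yaw 0.0661 z [-0.018 -0.018 -1.   ] w 0.0436 F [-0.2 -0.8  0.1]
tool cm [ 0.98 -0.31 11.14] turn 0.0
```

View pics/c3.png

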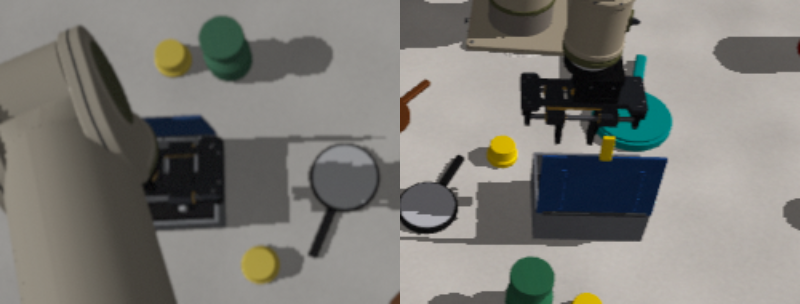

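The flap has stayed open and the gripper is over the slot; descending on the green grip.

```bash
python3 -m jog '[[0.5,-0.3,0,0,0.5],[0.5,0,1,0,0.5],[0,0,2,0,0.5],[0,0,2,0,0.5],[0,0,2,0,0.5],[0,0,2,0,0.5],[0,0,1.3,0,0.5],[0,0,0,0,0.5],[0,0,0,0,0.5],[0,0,0,0,0.5]]' >/dev/null
python3 d.py 0.5215 0.105 0.069 0.066
```

```text
t 9.8 tcp [0.5325 0.1085 0.0829] yaw 0.0659 z [-0.001 -0.015 -1.   ] w 0.0434 F [-0.2 -1.1  0.5]
tool cm [-1.12  0.26  1.39] turn -0.0
```

```bash
python3 -m jog '[[-1.0,0.3,0.3,0,0.5],[0,0,0.6,0,0.5],[0,0,0.4,0,0.5],[0,0,0,0,0.5],[0,0,0,0,1],[0,0,0,0,1],[0,0,0,0,1],[0,0,0,0,1],[0,0,0,0,1],[0,0,0,0,1]]' 40 >/dev/null
python3 d.py 0.5215 0.105 0.069 0.066
```

```text
t 10.8 tcp [0.5233 0.1044 0.0712] yaw 0.0656 z [ 0.003 -0.015 -1.   ] w 0.0134 F [ 0.4  0.4 -0.6]
tool cm [-0.18 -0.07  0.22] turn -0.0
```

```bash
python3 -m jog '[[0,0,-0.8,0,1],[0,0,-1.2,0,1],[0,0,-1.5,0,1],[0,0,-1.5,0,1],[0,0,-1.5,0,1],[0,0,-1.5,0,1],[0,0,-1.5,0,1],[0,0,-1.5,0,1],[0,0,-1,0,1],[0,0,0,0,1]]' >/dev/null
python3 d.py 0.562 -0.139 0.20 -0.37
python3 - <<'E'
from h import *
snap('top','t4.png');snap('scene','s4.png')
im=cv2.imread('pics/t4.png')[80:270,60:310];b=cv2.imread('pics/s4.png')[80:270,210:460]
cv2.imwrite('pics/c4.png',cv2.hconcat([cv2.resize(im,(400,304)),cv2.resize(b,(400,304))]))
E
```

```text
t 11.8 tcp [0.5228 0.1075 0.2058] yaw 0.0672 z [ 0.007 -0.015 -1.   ] w 0.0137 F [-0.3 -0.2 -2.3]
tool cm [ 2.26 24.84  0.97] turn 0.437
```

View pics/c4.png

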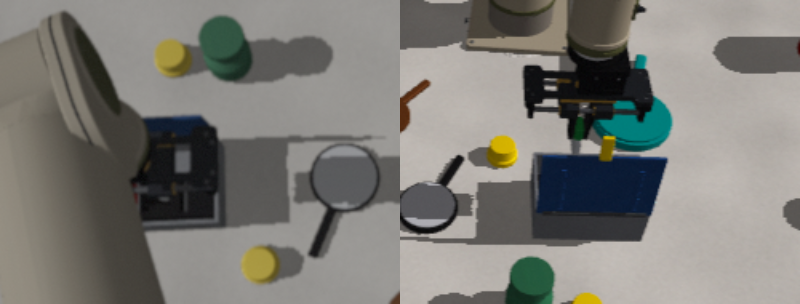

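Comb is held above the case with the red one left behind (z force −2.3 N fits the comb's weight). Moving to the mirror.

```bash
python3 -m jog '[[0,1.5,0,0,1],[0.3,3,0,0,1],[0.3,3,0,0,1],[0.3,3,0,0,1],[0.3,3,0,0,1],[0.3,3,0,0,1],[0.3,3,0,0,1],[0.3,3,0,0,1],[0.2,1.5,0,0,1],[0,0,0,0,1]]' >/dev/null
python3 d.py 0.562 -0.139 0.20 -0.37
```

```text
t 12.9 tcp [ 0.5576 -0.1382  0.1978] yaw 0.0713 z [-0.01  -0.012 -1.   ] w 0.0141 F [-0.4 -0.  -2.1]
tool cm [ 0.43  0.11 -0.22] turn 0.441
```

```bash
python3 -m jog '[[0,0,0,0.04,1],[0,0,0,0.06,1],[0,0,0,0.06,1],[0,0,0,0.06,1],[0,0,0,0.06,1],[0,0,0,0.06,1],[0,0,0,0.06,1],[0,0,0,0.04,1],[0,0,0,0,1],[0,0,0,0,1]]' >/dev/null
python3 d.py 0.562 -0.139 0.156 -0.37
```

```text
t 13.9 tcp [ 0.5555 -0.1182  0.1937] yaw -0.3664 z [-0.018 -0.002 -1.   ] w 0.0135 F [-0.6  0.3 -2.2]
tool cm [1.41 1.68 3.77] turn 0.004
```

```bash
python3 -m jog '[[0.4,0.4,0,0,1],[0.4,0.5,0.5,0,1],[0.3,0.4,0.8,0,1],[0,0,0.8,0,1],[0,0,0.8,0,1],[0,0,0.8,0,1],[0,0,0.6,0,1],[0,0,0,0,1],[0,0,0,0,1],[0,0,0,0,1]]' >/dev/null
python3 d.py 0.562 -0.139 0.134 -0.37
```

```text
t 14.9 tcp [ 0.56   -0.1347  0.1453] yaw -0.363 z [-0.02  -0.001 -1.   ] w 0.0138 F [ 0.1  0.6 -1.9]
tool cm [0.36 0.33 1.12] turn 0.007
```

```bash
python3 -m jog '[[0.2,0.2,0.4,0,1],[0,0,0.4,0,1],[0,0,0.3,0,1],[0,0,0,0,1],[0,0,0,0,1],[0,0,0,0,1],[0,0,0,0,1],[0,0,0,0,1],[0,0,0,0,1],[0,0,0,0,1]]' >/dev/null
python3 d.py 0.562 -0.139 0.134 -0.37
python3 - <<'E'
from h import *
a=snap('top','t5.png');c=snap('scene','s5.png')
im=cv2.imread('pics/t5.png')[80:270,110:360];b=cv2.imread('pics/s5.png')[120:270,170:370]
cv2.imwrite('pics/c5.png',cv2.hconcat([cv2.resize(im,(400,304)),cv2.resize(b,(400,304),interpolation=cv2.INTER_CUBIC)]))
# predicted pixel of lower plate corners & mirror centre
p=r.read_state()['ee_pos'];u=np.array([np.cos(-.37),np.sin(-.37),0])*.025
for q in(p-[0,0,.066]+u,p-[0,0,.066]-u,[.562,-.139,.016]):
    x,y=proj(c,q);print('scene',round(x,1),round(y,1),'crop',round(400+(x-170)*2),round((y-120)*304/150))
E
```

```text
t 15.9 tcp [ 0.5618 -0.1376  0.1345] yaw -0.3629 z [-0.018 -0.002 -1.   ] w 0.0138 F [-0.2 -0.1 -1.7]
tool cm [0.07 0.13 0.05] turn 0.007
scene 222.0 202.3 crop 504 167
scene 230.7 189.8 crop 521 141
scene 226.7 207.3 crop 513 177
```

View pics/c5.png

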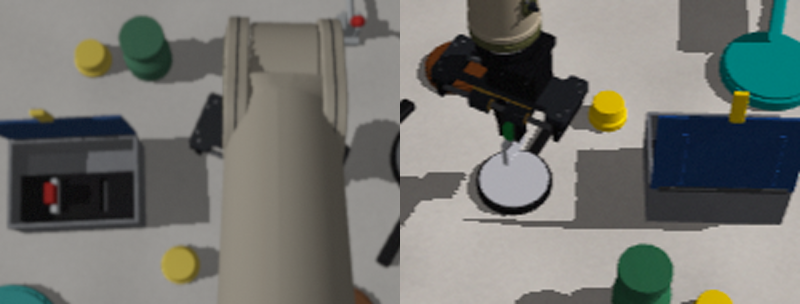

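The comb hangs upright over the mirror, its lower edge at crop (505–520, 140–165) as predicted. The flap is open, the red comb is in its slot, and the lift sub and caps look undisturbed. Handing in.

```bash
python3 -c "
from bench import r
s=r.read_state();print(abs(s['joint_vel']).max(),s['width']);print(r.close_job())"
```

```text
0.0017420845542504776 0.01401482319174175
the job is handed in; nothing more can be done
None
```

I lifted the flap upright by its tab, to about 1.58 rad from the tool position, and it stayed open. I then drew the green-gripped comb from the −y slot and handed the job in with it held over the mirror; no verdict is reported.

**Last checks before hand-in:**
- **Position:** the tool was about 1.5 mm from the measured mirror centre, with the comb's lower edge roughly 52 mm above the face, inferred from the grasp height.
- **Alignment:** the comb was about 0.01–0.02 rad off the measured handle line and tilted about 0.02 rad.
- **Grip:** the fingers were 14 mm apart on the grip, set to 40 N, with the comb's weight showing at the wrist. The arm was still at about 16 s.
- **Surroundings:** the last picture shows the flap open, the red comb in its slot, and the lift sub and caps apparently unmoved. I judged these by eye and did not re-measure them.

**Disagreements:** two readings of the handle direction differed slightly (−0.345 and −0.38 rad), well inside the tolerance. No check failed.

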